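# Seat a sample cup in the reader holder and clamp it

### The arm

A 6-joint arm with a two-finger parallel gripper is mounted at the origin on the work surface. World frame = base frame: x ahead of the robot, y to its left, z up, the work surface at z = 0. Lengths are in mm, angles in degrees, forces in N, time in s.
With the tool pointing down it reaches from about 350 to 850 mm from the base axis. Payload 8.1 kg.
Tool frame: the origin (TCP) lies at the very end of the fingers, on their centre line; the grasp point (between the pads) lies 19 mm behind it (pinch_z is the z of the grasp point in the tool frame, in mm); z points along the fingers, y is the direction in which the jaws open and shut (so a half turn about z gives the same grasp; the last joint's range is limited). The gripper opens to 85 mm and grips with 20 to 120 N. Pads are 22 mm wide; open, the fingers measure 114 mm over their backs; the gripper's body (76 mm by 85 mm) begins 54 mm behind the grasp point. The pads swing forward as they close: fully open they stand 13 mm farther back than shut.
Start: joints at [69.362, 7.471, 85.268, -0, 87.261, -4.893], TCP at [162.791, 577.498, 231.292] pointing down, gripper open.
Joint ranges: [-169.43, 169.43], [-51.17, 129.36], [1.28, 143.12], [-76.62, 256.62], [0, 156.53], [-152.29, 152.29]. Speed limits (degrees/s): [136.94, 136.94, 159.86, 180, 180, 180].

### API

Orientations are given as [roll, pitch, yaw] about the fixed x, y, z axes, in that order (R = Rz(yaw) Ry(pitch) Rx(roll)).
In Python, from bench import * gives the robot as it stands.
- The arm moves only by the shell command python3 -m creep 'ROWS' [FORCE]. ROWS is a JSON object of lists of equal length, an entry for each row: "translation": the shift along the tool's x, y, z in mm, a list of three; "rotation": the turn, a rotation vector about the tool's x, y, z in rad, a list of three; "claw": the finger opening in mm, from 0 to 85.4. In form: {"translation": [[dx, dy, dz], ...], "rotation": [[ax, ay, az], ...], "claw": [claw, ...]}. A call has 1 to 10 rows; each row shifts and turns the commanded pose from where the row before left it, along the tool's axes as they then stand; what a row does not reach is not made up. A row lasts 1/10 s, in which the tool goes at most 50 mm and 8.59 degrees, less where a joint would pass 70% of its speed; a pose out of reach is approached as far as the arm can. A call is refused whole if a number of a shift passes 50 or a number of a turn 0.15, either way. A call with a gripper value outside its range is refused whole. The fingers move at their own pace and stop on an object; FORCE is the grip in N (left out, the last holds). Time passes only in rows, so rows that do not move let the fingers close. It gives the time, the measured TCP pose, the force and the opening at its end, in the units of the state.
- sense(): the state, without advancing time (a new reading comes with each control period).
- snapshot(name): name is "side" or "top"; returns a dict with "frame" (480x640x3 uint8, red, green, blue), "intrinsics" (3x3 intrinsics, pixels), "dist" ([k1, k2, p1, p2, k3] as OpenCV has them; the pictures are not rectified), "extrinsics" (4x4, takes a point from camera to world coordinates). Camera axes: x right, y up, looking along -z (the intrinsics and any distortion apply to the point x, -y, -z); pixel columns grow to the right and rows downward; lengths in mm; the calibration is good to about 2 mm. A picture is of the moment at which its call begins. There is no depth.
- hand_in(): hands the job in, once; it reports no verdict.
The state is a dict: "time": time; "joint_pos": joint angles; "qd": joint speeds; "joint_efforts": joint torques, N m; "tool_pos": TCP position; "tcp_rot": TCP orientation; "ft_force": force on the tool from outside, world axes, zero at the start; "wrist_torque": the same for the moment, N m; "finger_gap": finger opening in mm.
Only numpy, scipy, OpenCV 4.12 (cv2) and the standard library are available. Lean on these libraries where they do the work, as an engineer would, in place of code of your own. Each camera call takes 0.05 s, during which the arm holds its last target.

### The job

Put the green-lidded sample cup upright into the round well of the metal holder and press it down gently, by feel, until it sits fully down on the seat inside: a stiff lift button holds it up until it is pressed home, and a hard shove would damage the holder. Only then swing the hinged clamp down until its pad rests on the lid, without forcing it, and let go. Leave the other two cups, the water bottle and the plate where they are.

Things in the scene. Friction and masses are not known exactly. Their poses are not given: they have to be found in the camera images.
- holder: aluminium block, 136 x 100 x 55 mm, fixed on a black foot 4 to 16 mm high. Origin at the block's underside under the centre of its round well; top face 55 mm above that. +x points from the well to the clamp hinge, +y along the hinge axis. The block spans x -47 to 89, y -50 to 50 mm. Two hinge ears (18 x 8 mm) rise 51 mm above the top face at x 66, y +-44 mm.
- well (a point): centre of the well's mouth, on the block's top. Well 46 mm across, almost sharp rim. Its rubber-faced rigid seat (seat_top) lies 15 to 33 mm below the mouth, set differently each time and not measured: it must be felt. A blue lift button 26 mm across stands 5 to 8 mm above the seat; no spring: it slides down stiffly under about 8 N, stays where left, and goes flush; then the cup meets the seat.
- cup_mid (a point): centre of the cup to load: closed rigid white cup, GREEN lid (top 11 mm), plain cylinder 44 mm across, 60 mm tall, almost sharp foot, 100 to 195 g. Point is 30 mm above its foot; z up. It stands on the mat in any of the three squares. Only its top 27 to 45 mm stand out of the well once it is fully home, so hold it by the top 25 mm or press on its lid.
- cup_base (a point): centre of the underside of the green-lidded cup, 30 mm below its centre.
- cup: the green-lidded cup, origin at the centre of its underside.
- clamp (a joint): clamp angle: 0 level over the well; grows as it opens up and away; 1.57 upright, 2.0 the end. Starts open, leaning back, at 1.65 to 1.95. Closed when its pad rests on the lid of the fully seated cup, somewhere from -0.14 to 0.14. Stays where left: the hinge is stiff, about 0.14 N m (1 to 3 N at the handle).
- clamp_hinge (a point): middle of the clamp's hinge axis, 66 mm from the well centre along the holder's +x, 43 mm above the block's top face. The axis is parallel to the holder's y.
- clamp_handle (a point): middle of the clamp's red round crossbar handle, 12 mm thick, 78 mm long, parallel to the hinge axis and 112 mm from it. Two 8 mm side rails, 34 mm either side of the middle, join it to the hinge; a crosspiece with the pad lies 66 mm from the hinge; the gap from there to the handle is open. Closed, it is 46 mm from the well on the holder's -x side, 43 mm above the block's top.
- pad (a point): centre of the underside of the clamp's black rubber pad (22 mm disc), 66 mm from the hinge; with the clamp level it is 7 mm below the hinge axis, right over the well.
- mat: white paper tasting mat fixed flat on the desk, 150 x 330 x 2 mm, with three grey printed squares 100 mm apart along its y axis; a cup stands in each.
- cup_blue_mid (a point): centre of a like cup with a BLUE lid; leave it alone.
- cup_orange_mid (a point): centre of a like cup with an ORANGE lid; leave it alone.
- bottle: water bottle, 68 mm across, 200 mm tall, origin under its centre; leave it alone.
- plate: white plate with two food pieces, 160 mm across, about 28 mm tall, origin under its centre; leave it alone.

How it is judged:
By the outcome, as a careful person would: the job done as asked, in the order asked, and still so for the second after the job is handed in, with the robot touching nothing.
It also fails if it takes over 67 s, if anything falls off the work surface, if the arm or the gripper's body presses on something with over 40 N, if the wrist force passes 120 N, or if a joint passes its speed limit or range.

## Working session

There is one attempt and no reset: what is moved stays moved. The work goes in short steps, Python scripts to look and compute and a shell command to move; the robot and the scene stay as the last step left them, time stands still between calls to the robot, and variables do not carry over. Pictures are saved under pics/ and viewed, and the job is handed in when it is done.

```bash
mkdir -p pics; ls; python3 - <<'E'
from bench import *
import cv2
print(sense())
for n in ("side","top"):
    s=snapshot(n); cv2.imwrite(f"pics/{n}0.png",s["frame"][:,:,::-1]); print(n,s["intrinsics"],s["dist"],s["extrinsics"])
E
```

```text
pics
{'time': 0.0, 'joint_pos': array([ 6.93614126e+01,  7.51443938e+00,  8.53297149e+01, -1.00869049e-03,
        8.72615791e+01, -4.89265840e+00]), 'qd': array([ 0.02477997,  0.02125297,  0.09084205, -0.04399915, -0.08084759,
        0.01970794]), 'joint_efforts': array([ 3.15874504e-04, -5.69407225e+01, -5.00549626e+01, -1.77431452e-04,
        1.50914333e-02, -1.75243525e-05]), 'tool_pos': array([162.60860914, 576.97169761, 230.24722918]), 'tcp_rot': array([-1.79894566e+02, -8.01414427e-03,  1.64254113e+02]), 'ft_force': array([ 0.23626444, -0.10338953, -0.36494318]), 'wrist_torque': array([0.03162579, 0.00414017, 0.01786923]), 'finger_gap': 85.63584614495232}
side [[583.57086099   0.         312.66666072]
 [  0.         583.57086099 239.54261854]
 [  0.           0.           1.        ]] [-0.14637839  0.          0.          0.          0.        ] [[ 7.60873987e-01  3.73061866e-01 -5.30938434e-01 -1.89922682e+02]
 [-6.48882622e-01  4.43356327e-01 -6.18374086e-01 -7.85596721e+02]
 [ 4.70312345e-03  8.15021479e-01  5.79411658e-01  8.40556320e+02]
 [ 0.00000000e+00  0.00000000e+00  0.00000000e+00  1.00000000e+00]]
top [[483.63358994   0.         311.88883897]
 [  0.         483.63358994 247.10737247]
 [  0.           0.           1.        ]] [-0.05412886  0.          0.          0.          0.        ] [[ 2.33265739e-02  9.83808350e-01 -1.77699189e-01  3.19907091e+02]
 [-9.99715698e-01  2.20767037e-02 -9.00790042e-03 -3.40535120e+01]
 [-4.93903529e-03  1.77858792e-01  9.84043625e-01  1.01770304e+03]
 [ 0.00000000e+00  0.00000000e+00  0.00000000e+00  1.00000000e+00]]
```

View pics/side0.png

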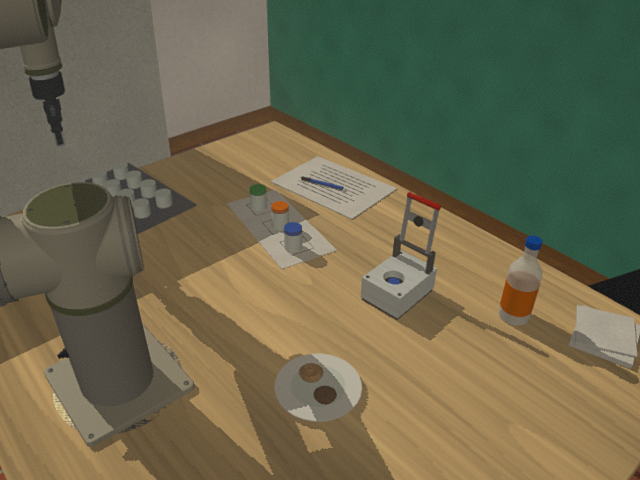

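View pics/top0.png

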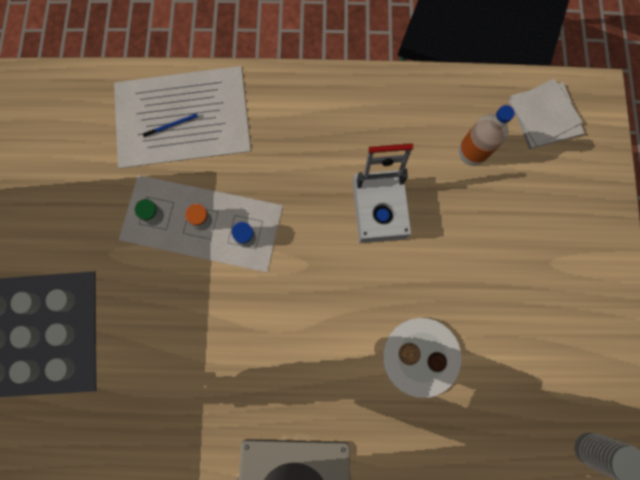

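```bash
cat > h.py <<'E'
import numpy as np, cv2
from bench import *
def grab(n,save=None):
    s=snapshot(n)
    if save: cv2.imwrite("pics/"+save,s["frame"][:,:,::-1])
    return s
def proj(s,P):
    P=np.atleast_2d(np.asarray(P,float)); E=np.array(s["extrinsics"]); 
    c=(P-E[:3,3])@E[:3,:3]; c=c*[1,-1,-1]
    return cv2.projectPoints(c.reshape(-1,1,3),np.zeros(3),np.zeros(3),np.array(s["intrinsics"]),np.array(s["dist"],float))[0].reshape(-1,2)
def ray(s,uv):
    u=cv2.undistortPoints(np.array([[uv]],float),np.array(s["intrinsics"]),np.array(s["dist"],float))[0,0]
    E=np.array(s["extrinsics"]); d=E[:3,:3]@np.array([u[0],-u[1],-1]); return E[:3,3],d/np.linalg.norm(d)
def onz(s,uv,z):
    o,d=ray(s,uv); return o+d*(z-o[2])/d[2]
def tri(rs):
    A=np.zeros((3,3));b=np.zeros(3)
    for o,d in rs:
        M=np.eye(3)-np.outer(d,d);A+=M;b+=M@o
    p=np.linalg.solve(A,b); return p,[np.linalg.norm((np.eye(3)-np.outer(d,d))@(p-o)) for o,d in rs]
def crop(s,name,x0,y0,w,h,k):
    f=s["frame"][y0:y0+h,x0:x0+w,::-1]
    cv2.imwrite("pics/"+name,cv2.resize(f,(w*k,h*k),interpolation=cv2.INTER_CUBIC))
E
python3 - <<'E'
from h import *
a=grab("side");b=grab("top")
crop(a,"s1.png",350,180,100,140,4)
crop(b,"t1.png",340,135,90,115,5)
crop(b,"t2.png",110,170,180,110,4)
crop(a,"s2.png",220,170,130,100,5)
E
```

```text
(no output)
```

View pics/s1.png

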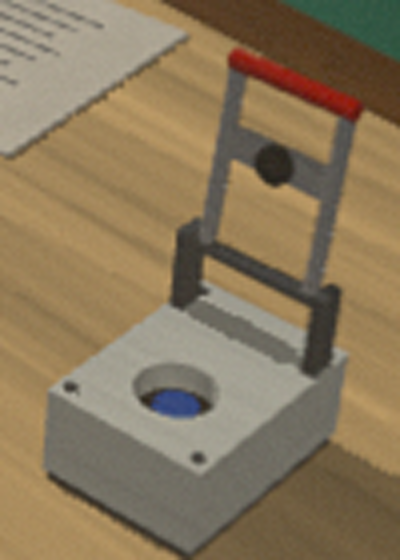

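View pics/t1.png

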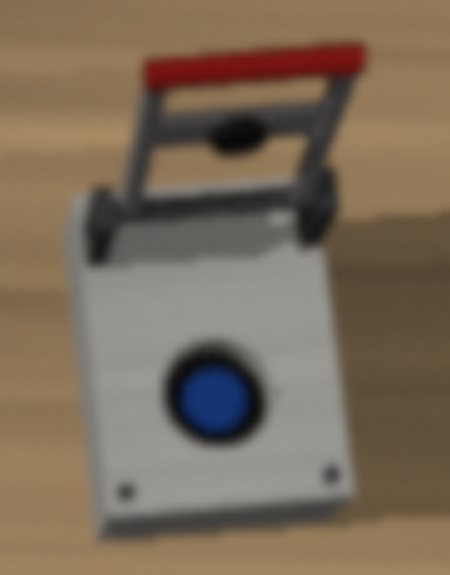

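View pics/t2.png

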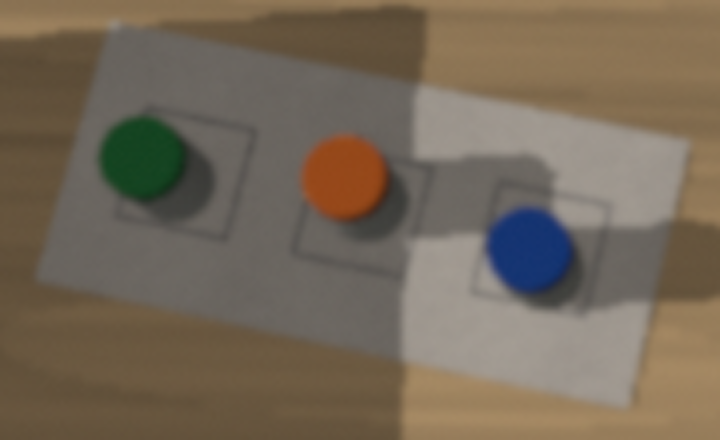

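View pics/s2.png

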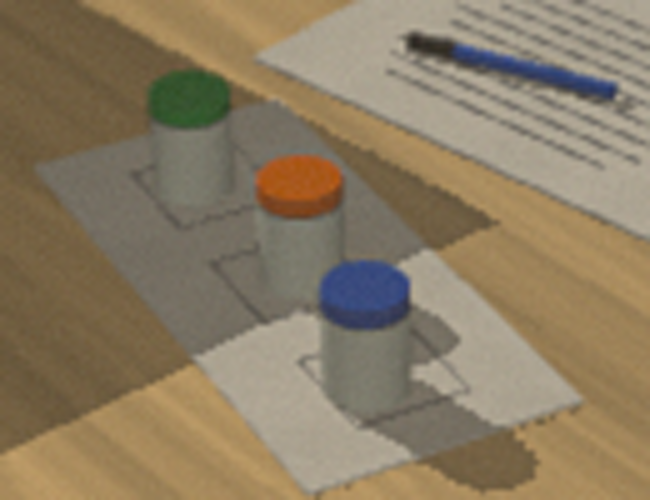

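```bash
cat > fit.py <<'E'
from h import *
from scipy.optimize import least_squares,minimize
a=grab("side");b=grab("top")
S=lambda p:((p[0]+.5)/4-.5+350,(p[1]+.5)/4-.5+180)
T=lambda p:((p[0]+.5)/5-.5+340,(p[1]+.5)/5-.5+135)
def H(p,q): 
    c,s=np.cos(p[2]),np.sin(p[2]); q=np.asarray(q,float)
    return np.array([p[0]+c*q[0]-s*q[1],p[1]+s*q[0]+c*q[1],p[3]+q[2]])
def hand(al,y): return (66-112*np.cos(al),y,98+112*np.sin(al))
obs=[(a,S((50,390)),lambda p:(-47,50,55)),(a,S((190,472)),lambda p:(-47,-50,55)),(a,S((347,355)),lambda p:(89,-50,55)),
(a,S((176,390)),lambda p:(0,0,55)),
(b,T((98,514)),lambda p:(-47,50,55)),(b,T((353,494)),lambda p:(-47,-50,55)),(b,T((215,393)),lambda p:(0,0,55)),
(b,T((146,73)),lambda p:hand(p[4],39)),(b,T((365,57)),lambda p:hand(p[4],-39)),
(a,S((234,60)),lambda p:hand(p[4],39)),(a,S((357,108)),lambda p:hand(p[4],-39))]
f=lambda p:np.concatenate([proj(s,H(p,g(p)))[0]-uv for s,uv,g in obs])
r=least_squares(f,[450,-120,0,10,1.8],loss="soft_l1",x_scale=[10,10,.1,5,.1])
p=r.x;print("holder x,y,yaw,foot,clamp",p,np.degrees(p[2]));print(f(p).reshape(-1,2).round(1))
print("well",H(p,(0,0,55)),"hinge",H(p,(66,0,98)),"handle",H(p,hand(p[4],0)))
# cups
th=np.linspace(0,2*np.pi,60)
for nm,lo,hi in (("g",(45,80,20),(85,255,255)),("o",(5,170,60),(17,255,255)),("b",(108,120,40),(125,255,255))):
    ob=[]
    for s,win in ((a,(240,180,310,255)),(b,(115,175,285,270))):
        m=cv2.inRange(cv2.cvtColor(s["frame"],cv2.COLOR_RGB2HSV),lo,hi); w=np.zeros_like(m);w[win[1]:win[3],win[0]:win[2]]=m[win[1]:win[3],win[0]:win[2]]
        n,l,st,ce=cv2.connectedComponentsWithStats(w);k=1+np.argmax(st[1:,4]);ob.append((s,ce[k],st[k,4]))
    def res(q,full=False):
        o=[]
        for s,c,ar in ob:
            P=np.vstack([np.c_[q[0]+22*np.cos(th),q[1]+22*np.sin(th),np.full(60,z)] for z in (51,62)])
            M=cv2.moments(cv2.convexHull(proj(s,P).astype(np.float32)))
            o+=[M["m10"]/M["m00"]-c[0],M["m01"]/M["m00"]-c[1]]
            if full: print("area",M["m00"],ar)
        return np.array(o)
    r=least_squares(res,onz(b,ob[1][1],60)[:2],diff_step=1e-3); print(nm,r.x,r.fun.round(2)); res(r.x,True)
E
python3 fit.py
```

```text
holder x,y,yaw,foot,clamp [ 5.66514737e+02 -1.68059405e+02  9.30861304e-02  6.25199587e+00
  1.69021254e+00] 5.333442401345479
[[-1.1 -0.7]
 [ 1.4  0.5]
 [ 0.1  0.1]
 [-0.3 -0.3]
 [ 1.2 -0.2]
 [-0.6  0.4]
 [ 0.2 -0.2]
 [-0.3 -0.2]
 [-0.   0.1]
 [-0.2 -0.6]
 [ 0.1  1.5]]
well [ 566.51473669 -168.05940461   61.25199587] hinge [ 632.2289972  -161.92458869  104.25199587] handle [ 645.51408146 -160.68434729  215.45437146]
g [565.47597373 320.60147414] [-0.13 -0.22  0.13 -0.02]
area 169.95564402325545 144
area 387.90188898076303 332
o [557.02301704 214.33129171] [-0.17  0.09  0.06 -0.13]
area 191.91366730700247 156
area 386.2225092620356 321
b [522.10134165 118.23831103] [-0.02  1.14 -0.4  -0.4 ]
area 220.6668371828273 129
area 387.403189529432 330
```

```bash
python3 -m creep '{"translation":[[0,0,0],[0,0,0],[0,0,0],[-37.75,-29.25,0],[-37.75,-29.25,0],[-37.75,-29.25,0],[-37.75,-29.25,0],[-37.75,-29.25,0],[-37.75,-29.25,0],[-37.75,-29.25,0]],"rotation":[[0,0,-0.1225],[0,0,-0.1225],[0,0,-0.1225],[0,0,0],[0,0,0],[0,0,0],[0,0,0],[0,0,0],[0,0,0],[0,0,0]],"claw":[85,85,85,85,85,85,85,85,85,85]}' 40
```

```text
time: 1.3
tool_pos: [446.3, 396.8, 231.4]
tcp_rot: [180.0, 0.0, -174.7]
ft_force: [1.6, 0.5, 0.5]
finger_gap: 84.9
```

```bash
python3 -m creep '{"translation":[[-37.75,-29.25,20],[-37.75,-29.25,20],[-37.75,-29.25,20],[0,0,20],[0,0,20],[0,0,0]],"rotation":[[0,0,0],[0,0,0],[0,0,0],[0,0,0],[0,0,0],[0,0,0]],"claw":[85,85,85,85,85,85]}'
```

```text
time: 1.9
tool_pos: [559.7, 322.3, 129.2]
tcp_rot: [-179.9, -0.4, -174.7]
ft_force: [-0.4, 0.1, -0.3]
finger_gap: 85.2
```

```bash
python3 -m creep '{"translation":[[-5.6,-2.2,15],[0,0,15],[0,0,0]],"rotation":[[0,0,0],[0,0,0],[0,0,0]],"claw":[85,85,85]}'; python3 - <<'E'
from h import *
print(sense()["tool_pos"])
a=grab("side");b=grab("top")
crop(a,"s3.png",200,120,130,120,5)
crop(b,"t3.png",60,120,200,150,4)
E
```

```text
time: 2.2
tool_pos: [566.0, 321.7, 100.7]
tcp_rot: [-179.9, -0.2, -174.7]
ft_force: [-0.6, -0.6, -1.2]
finger_gap: 85.2
[566.0001928  321.70418659 100.70548949]
```

View pics/s3.png

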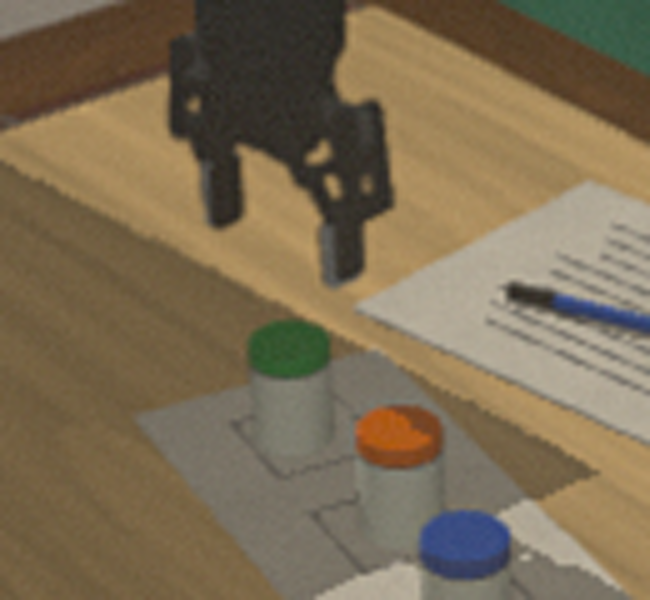

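View pics/t3.png

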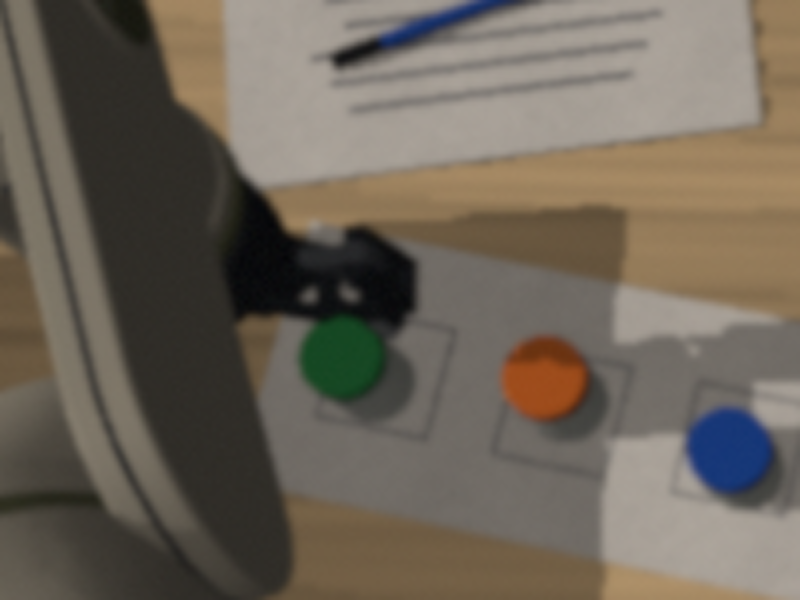

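```bash
python3 - <<'E'
from h import *
a=grab("side");b=grab("top")
t=sense()["tool_pos"]
for s,(x,y,k) in ((a,(200,120,5)),(b,(60,120,4))):
  for dy in (-50,0,50):
    P=t+np.array([-0.0924*dy,.9957*dy,13]); print(dy,(proj(s,P)[0]-[x,y])*k)
E
```

```text
-50 [346.39835285 274.69319995]
0 [281.55634772 241.80107227]
50 [219.28593083 210.25114636]
-50 [397.11911315 312.89914072]
0 [295.51888435 320.29195676]
50 [194.50024363 327.72004546]
```

```bash
python3 -m creep '{"translation":[[0.4,-1.1,17],[0,0,17],[0,0,17],[0,0,17],[0,0,0],[0,0,0]],"rotation":[[0,0,0],[0,0,0],[0,0,0],[0,0,0],[0,0,0],[0,0,0]],"claw":[85,85,85,85,85,60]}' 30; python3 -m creep '{"translation":[[0,0,0],[0,0,0],[0,0,0],[0,0,0],[0,0,0],[0,0,0]],"rotation":[[0,0,0],[0,0,0],[0,0,0],[0,0,0],[0,0,0],[0,0,0]],"claw":[40,40,40,40,40,40]}' 30
```

```text
time: 3.0
tool_pos: [566.4, 320.7, 34.2]
tcp_rot: [-180.0, -0.1, -174.7]
ft_force: [0.1, -0.3, 1.0]
finger_gap: 73.1
time: 3.6
tool_pos: [568.0, 321.3, 36.7]
tcp_rot: [180.0, 0.1, -174.7]
ft_force: [-0.5, -1.2, 6.5]
finger_gap: 42.6
```

```bash
python3 -m creep '{"translation":[[0,0,0],[0,0,0]],"rotation":[[0,0,0],[0,0,0]],"claw":[40,40]}'; python3 - <<'E'
from h import *
s=sense();print(s["tool_pos"],s["ft_force"],s["wrist_torque"],s["finger_gap"],s["joint_pos"])
a=grab("side");b=grab("top")
crop(a,"s4.png",200,120,130,120,5)
E
```

```text
time: 3.8
tool_pos: [568.0, 321.4, 36.7]
tcp_rot: [180.0, 0.1, -174.7]
ft_force: [-0.1, -0.8, 6.0]
finger_gap: 43.4
[568.02118267 321.36791974  36.73375481] [-0.14392151 -0.81714498  6.04524395] [-0.10965122  0.06856543 -0.04458741] 43.3822553790896 [ 2.50034832e+01  2.45618304e+01  8.60263986e+01 -6.28504412e-03
  6.92858538e+01 -7.03033339e+01]
```

View pics/s4.png

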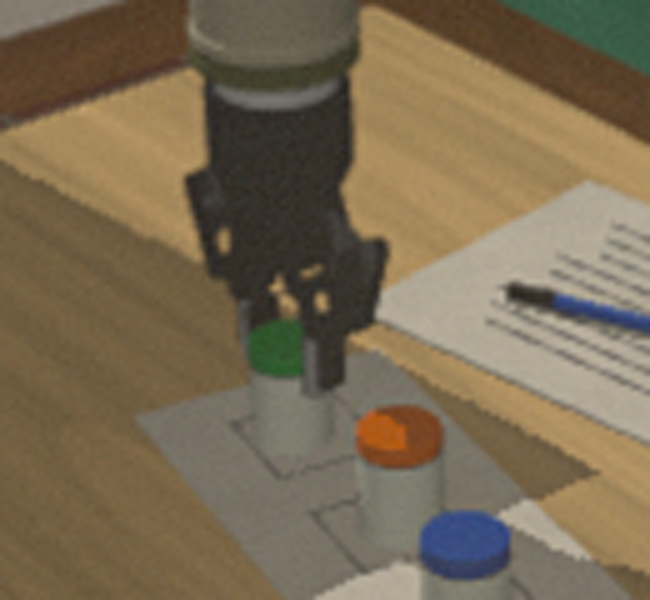

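```bash
python3 -m creep '{"translation":[[0,0,-5],[0,0,-20],[0,0,-35],[0,0,-40],[0,0,-10],[0,0,0]],"rotation":[[0,0,0],[0,0,0],[0,0,0],[0,0,0],[0,0,0],[0,0,0]],"claw":[40,40,40,40,40,40]}' 40; python3 - <<'E'
from h import *
s=sense();print(s["tool_pos"],s["ft_force"],s["wrist_torque"],s["finger_gap"])
E
```

```text
time: 4.5
tool_pos: [568.6, 321.8, 148.2]
tcp_rot: [179.9, 0.3, -174.7]
ft_force: [0.4, 0.5, -0.6]
finger_gap: 42.6
[568.55403053 321.80458901 148.1900555 ] [ 0.38415607  0.53825708 -0.55334437] [ 0.05173425 -0.02177265 -0.02724442] 42.648606812692705
```

```bash
python3 -m creep '{"translation":[[2.4,-25,0],[4.7,-49,0],[4.7,-49,0],[4.7,-49,0],[4.7,-49,0],[4.7,-49,0],[4.7,-49,0],[4.7,-49,0],[4.7,-49,0],[4.7,-49,0]],"rotation":[[0,0,0],[0,0,0],[0,0,0],[0,0,0],[0,0,0],[0,0,0],[0,0,0],[0,0,0],[0,0,0],[0,0,0]],"claw":[40,40,40,40,40,40,40,40,40,40]}'; python3 -m creep '{"translation":[[2,-20,0],[0,0,0],[0,0,0]],"rotation":[[0,0,0],[0,0,0],[0,0,0]],"claw":[40,40,40]}'; python3 - <<'E'
from h import *
s=sense();print(s["tool_pos"],s["tcp_rot"],s["ft_force"],s["wrist_torque"],s["finger_gap"])
a=grab("side","sA.png");b=grab("top","tA.png")
crop(a,"s5.png",340,140,130,180,4)
crop(b,"t5.png",310,110,150,145,5)
E
```

```text
time: 5.5
tool_pos: [563.9, -148.5, 142.6]
tcp_rot: [179.9, -0.2, -174.7]
ft_force: [1.3, 0.1, -1.8]
finger_gap: 42.5
time: 5.8
tool_pos: [564.2, -166.8, 143.0]
tcp_rot: [179.9, -0.2, -174.8]
ft_force: [0.4, 1.3, -1.3]
finger_gap: 42.5
[ 564.2354573  -166.82365203  142.95885586] [ 179.87509387   -0.18247273 -174.7640105 ] [ 0.42057189  1.26693219 -1.27780088] [ 0.00212478 -0.02179315  0.08909771] 42.52124384520231
```

View pics/s5.png

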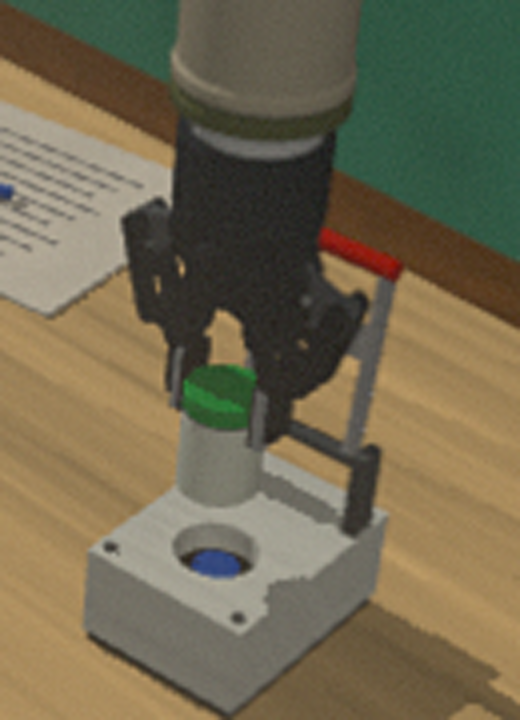

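View pics/t5.png

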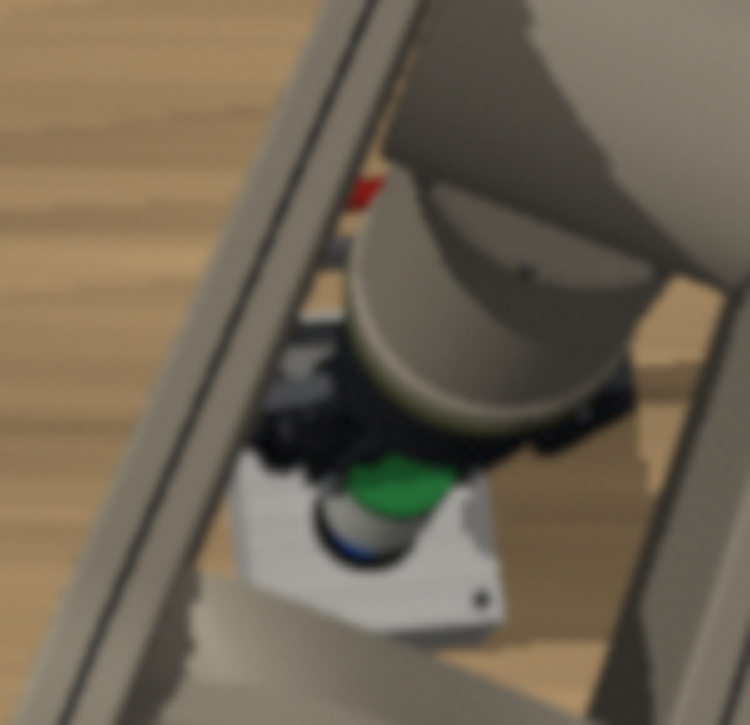

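```bash
cat > ov.py <<'E'
from h import *
import sys
# usage: ov.py tag cx cy basez wx wy wz
tag=sys.argv[1]; cx,cy,bz,wx,wy,wz=map(float,sys.argv[2:8])
th=np.linspace(0,2*np.pi,80)
circ=lambda x,y,z,r:np.c_[x+r*np.cos(th),y+r*np.sin(th),np.full(80,z)]
a=grab("side");b=grab("top")
for s,n,(x0,y0,w,h,k) in ((a,"s",(370,215,60,80,7)),(b,"t",(360,190,60,50,9))):
    f=cv2.resize(s["frame"][y0:y0+h,x0:x0+w,::-1],(w*k,h*k),interpolation=cv2.INTER_CUBIC)
    g=f.copy()
    def dr(P,c): 
        q=((proj(s,P)-[x0,y0]+.5)*k-.5); cv2.polylines(g,[np.round(q*8).astype(np.int32)],False,c,1,cv2.LINE_AA,3)
    dr(circ(wx,wy,wz,23),(255,0,255))
    hull=cv2.convexHull(proj(s,np.vstack([circ(cx,cy,bz,22),circ(cx,cy,bz+60,22)])).astype(np.float32)).reshape(-1,2)
    q=(np.vstack([hull,hull[:1]])-[x0,y0]+.5)*k-.5
    cv2.polylines(g,[np.round(q*8).astype(np.int32)],False,(0,255,255),1,cv2.LINE_AA,3)
    dr(circ(cx,cy,bz+49,22),(0,255,255)); 
    cv2.imwrite(f"pics/{n}_{tag}.png",np.hstack([f,g])[:600,:1080] if n=="t" else np.hstack([f,g]))
    if n=="t":
        im=np.hstack([f,g]); cv2.imwrite(f"pics/{n}_{tag}.png",cv2.resize(im,(800,int(im.shape[0]*800/im.shape[1]))))
E
python3 ov.py a 564.2 -166.8 108.3 566.5 -168.1 61.2
```

```text
(no output)
```

View pics/s_a.png

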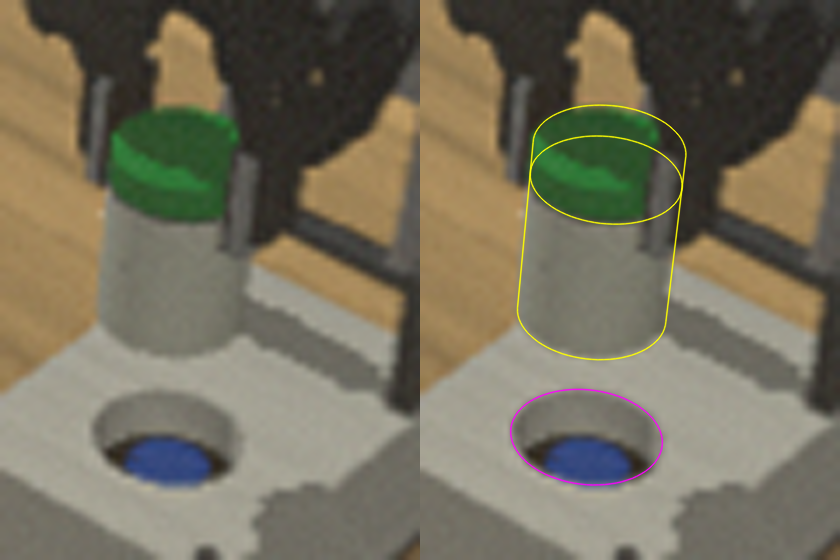

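View pics/t_a.png

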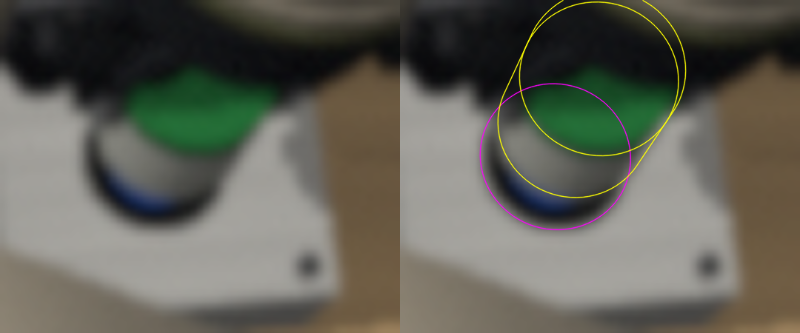

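```bash
cat > ov2.py <<'E'
from h import *
import sys
tag=sys.argv[1]; cx,cy,bz,wx,wy,wz=map(float,sys.argv[2:8])
th=np.linspace(0,2*np.pi,80)
circ=lambda x,y,z,r:np.c_[x+r*np.cos(th),y+r*np.sin(th),np.full(80,z)]
s=grab("top"); x0,y0,w,h,k=366,193,40,36,20
f=cv2.resize(s["frame"][y0:y0+h,x0:x0+w,::-1],(w*k,h*k),interpolation=cv2.INTER_CUBIC)
f=cv2.convertScaleAbs(f,alpha=1.5)
for P,c in ((circ(wx,wy,wz,23),(255,0,255)),(circ(cx,cy,bz,22),(0,255,255)),(circ(cx,cy,bz+49,22),(0,255,255))):
    q=((proj(s,P)-[x0,y0]+.5)*k-.5); 
    for p in q[::2]: cv2.circle(f,tuple(np.round(p).astype(int)),2,c,-1)
cv2.imwrite(f"pics/z_{tag}.png",f[:600])
E
python3 ov2.py a 564.2 -166.8 108.3 566.5 -168.1 61.2
```

```text
(no output)
```

View pics/z_a.png

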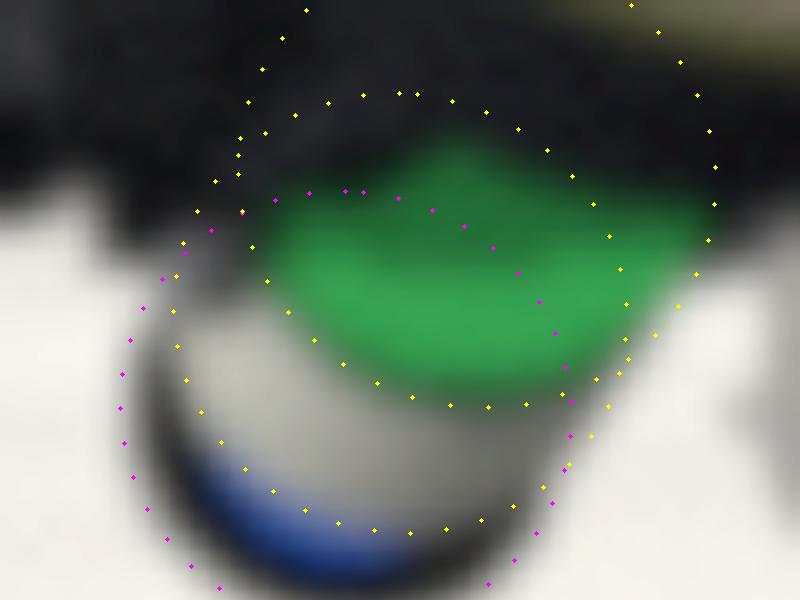

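```bash
python3 -m creep '{"translation":[[-1.9,-1.7,10],[0,0,15],[0,0,10],[0,0,3],[0,0,0]],"rotation":[[0,0,0],[0,0,0],[0,0,0],[0,0,0],[0,0,0]],"claw":[40,40,40,40,40]}'; python3 - <<'E'
from h import *
s=sense();print(s["tool_pos"],s["tcp_rot"],s["ft_force"],s["wrist_torque"])
E
```

```text
time: 6.55
tool_pos: [566.7, -168.4, 105.9]
tcp_rot: [179.9, -0.1, -174.7]
ft_force: [0.2, -0.4, -0.7]
finger_gap: 42.7
[ 566.74118129 -168.40727177  105.8807467 ] [ 1.79937336e+02 -1.25164249e-01 -1.74690912e+02] [ 0.23447645 -0.40014033 -0.6504082 ] [0.00010578 0.04422154 0.00867819]
```

```bash
python3 ov.py b 566.7 -168.4 71.2 566.5 -168.1 61.2;python3 ov2.py b 566.7 -168.4 71.2 566.5 -168.1 61.2
```

```text
(no output)
```

View pics/s_b.png

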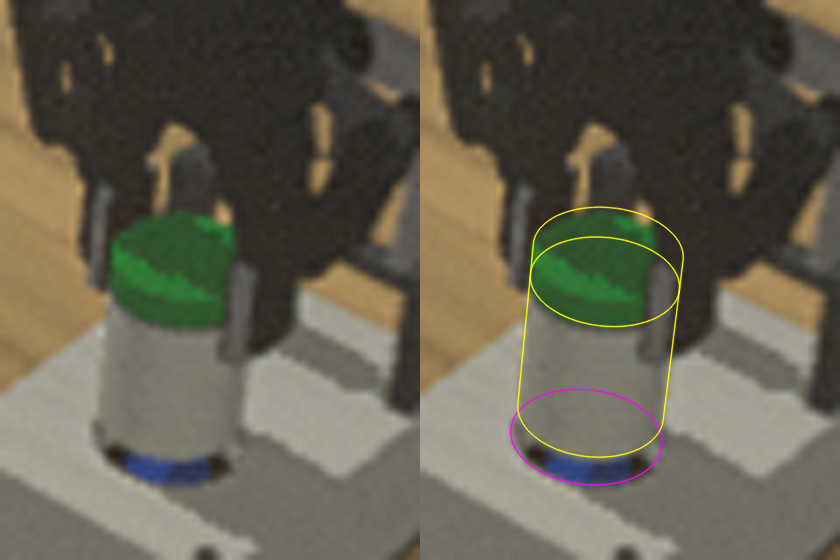

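View pics/z_b.png

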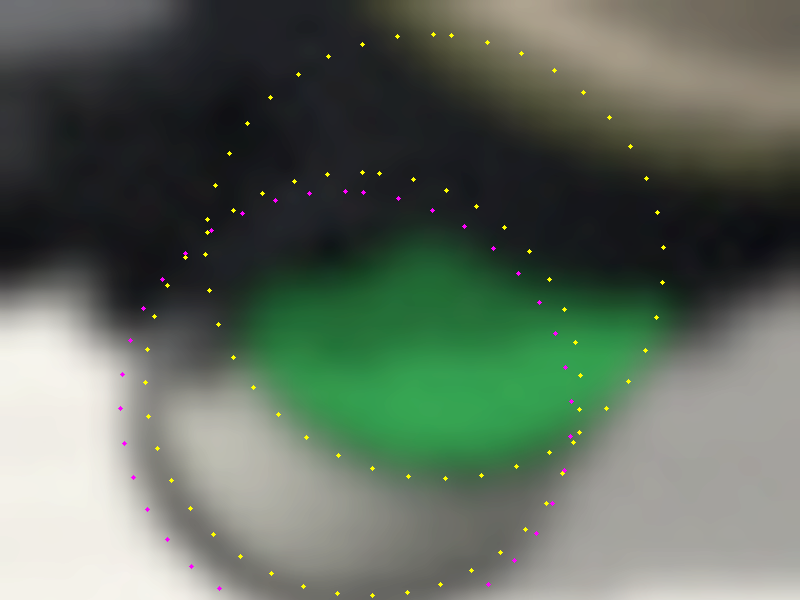

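```bash
python3 -m creep '{"translation":[[0,0,4],[0,0,3],[0,0,1],[0,0,1],[0,0,1],[0,0,0]],"rotation":[[0,0,0],[0,0,0],[0,0,0],[0,0,0],[0,0,0],[0,0,0]],"claw":[40,40,40,40,40,40]}'; python3 -m creep '{"translation":[[0,0,1],[0,0,1],[0,0,1],[0,0,0]],"rotation":[[0,0,0],[0,0,0],[0,0,0],[0,0,0]],"claw":[40,40,40,40]}'; python3 -c "
from h import *
s=sense();print(s['tool_pos'],s['tcp_rot'],s['ft_force'],s['wrist_torque'])"
```

```text
time: 7.3
tool_pos: [567.6, -168.7, 97.2]
tcp_rot: [180.0, -0.0, -174.7]
ft_force: [-0.8, 0.6, -1.8]
finger_gap: 42.8
time: 7.7
tool_pos: [567.5, -168.7, 94.1]
tcp_rot: [180.0, -0.0, -174.7]
ft_force: [-1.1, 0.4, -0.9]
finger_gap: 42.6
[ 567.50782649 -168.66519528   94.1209377 ] [ 1.79992758e+02 -1.54224433e-02 -1.74688293e+02] [-1.06126366  0.38285696 -0.94751775] [-0.01496503  0.02799416  0.01279279]
```

```bash
python3 -m creep '{"translation":[[0,0,1],[0,0,1],[0,0,1],[0,0,0]],"rotation":[[0,0,0],[0,0,0],[0,0,0],[0,0,0]],"claw":[40,40,40,40]}'; python3 -c "
from h import *
s=sense();print(s['tool_pos'],s['tcp_rot'],s['ft_force'],s['wrist_torque'])"
```

```text
time: 8.1
tool_pos: [567.5, -168.7, 91.1]
tcp_rot: [180.0, -0.0, -174.7]
ft_force: [-0.1, 0.1, -1.8]
finger_gap: 42.6
[ 567.48070949 -168.68668068   91.12080575] [ 1.79990982e+02 -1.73410041e-02 -1.74691797e+02] [-0.14401121  0.12522834 -1.84540848] [ 0.01725261 -0.02623536  0.00582528]
```

```bash
python3 -m creep '{"translation":[[0,0,1],[0,0,1],[0,0,1],[0,0,0]],"rotation":[[0,0,0],[0,0,0],[0,0,0],[0,0,0]],"claw":[40,40,40,40]}'; python3 -m creep '{"translation":[[0,0,1],[0,0,1],[0,0,1],[0,0,0]],"rotation":[[0,0,0],[0,0,0],[0,0,0],[0,0,0]],"claw":[40,40,40,40]}'
```

```text
time: 8.5
tool_pos: [567.5, -168.7, 88.1]
tcp_rot: [180.0, -0.0, -174.7]
ft_force: [0.6, -0.9, -0.3]
finger_gap: 42.5
time: 8.9
tool_pos: [568.0, -168.8, 86.2]
tcp_rot: [-180.0, 0.0, -174.7]
ft_force: [-2.3, 0.8, 4.9]
finger_gap: 42.4
```

```bash
python3 -m creep '{"translation":[[0,0,1],[0,0,1],[0,0,0]],"rotation":[[0,0,0],[0,0,0],[0,0,0]],"claw":[40,40,40]}'; python3 -m creep '{"translation":[[0,0,1],[0,0,1],[0,0,0]],"rotation":[[0,0,0],[0,0,0],[0,0,0]],"claw":[40,40,40]}'
```

```text
time: 9.2
tool_pos: [568.0, -168.8, 84.3]
tcp_rot: [-180.0, 0.0, -174.7]
ft_force: [-2.7, 1.4, 4.7]
finger_gap: 42.9
time: 9.5
tool_pos: [568.0, -168.8, 82.3]
tcp_rot: [-180.0, 0.0, -174.7]
ft_force: [-1.3, 1.2, 5.3]
finger_gap: 42.8
```

```bash
python3 -m creep '{"translation":[[0,0,1],[0,0,0],[0,0,0]],"rotation":[[0,0,0],[0,0,0],[0,0,0]],"claw":[40,40,40]}'; python3 -m creep '{"translation":[[0,0,1],[0,0,0],[0,0,0]],"rotation":[[0,0,0],[0,0,0],[0,0,0]],"claw":[40,40,40]}'
```

```text
time: 9.8
tool_pos: [568.0, -168.8, 81.3]
tcp_rot: [-180.0, 0.1, -174.7]
ft_force: [-3.1, 1.6, 6.0]
finger_gap: 42.4
time: 10.1
tool_pos: [568.0, -168.8, 80.3]
tcp_rot: [-180.0, 0.0, -174.7]
ft_force: [-2.0, 1.2, 5.6]
finger_gap: 42.7
```

```bash
python3 -m creep '{"translation":[[0,0,1],[0,0,0],[0,0,0]],"rotation":[[0,0,0],[0,0,0],[0,0,0]],"claw":[40,40,40]}'
```

```text
time: 10.4
tool_pos: [568.1, -168.8, 79.8]
tcp_rot: [-180.0, 0.1, -174.7]
ft_force: [-3.0, 1.1, 8.2]
finger_gap: 42.6
```

```bash
python3 -m creep '{"translation":[[0,0,1],[0,0,0],[0,0,0]],"rotation":[[0,0,0],[0,0,0],[0,0,0]],"claw":[40,40,40]}'; python3 -m creep '{"translation":[[0,0,1],[0,0,0],[0,0,0]],"rotation":[[0,0,0],[0,0,0],[0,0,0]],"claw":[40,40,40]}'
```

```text
time: 10.7
tool_pos: [568.4, -168.9, 79.7]
tcp_rot: [-180.0, 0.1, -174.7]
ft_force: [-6.3, 2.0, 15.5]
finger_gap: 42.4
time: 11.0
tool_pos: [568.6, -168.9, 79.7]
tcp_rot: [-180.0, 0.1, -174.7]
ft_force: [-10.0, 4.1, 21.3]
finger_gap: 42.7
```

```bash
python3 -m creep '{"translation":[[0,0,-1],[0,0,-1.3],[0,0,0],[0,0,0]],"rotation":[[0,0,0],[0,0,0],[0,0,0],[0,0,0]],"claw":[40,40,40,40]}'; python3 -m creep '{"translation":[[0,0,0],[0,0,0],[0,0,0],[0,0,0],[0,0,0]],"rotation":[[0,0,0],[0,0,0],[0,0,0],[0,0,0],[0,0,0]],"claw":[46,50,56,64,70]}'
```

```text
time: 11.4
tool_pos: [568.2, -168.9, 79.8]
tcp_rot: [-180.0, 0.1, -174.7]
ft_force: [-3.2, 0.5, 7.6]
finger_gap: 42.8
time: 11.9
tool_pos: [567.5, -168.7, 78.4]
tcp_rot: [180.0, -0.0, -174.7]
ft_force: [0.0, -0.3, 0.7]
finger_gap: 69.9
```

Released. Rise clear and look.

```bash
python3 -m creep '{"translation":[[0,0,-10],[0,0,-20],[0,0,-20],[0,0,-5],[0,0,0],[0,0,0]],"rotation":[[0,0,0],[0,0,0],[0,0,0],[0,0,0],[0,0,0],[0,0,0]],"claw":[85,85,85,70,0,0]}'; python3 ov.py c 566.7 -168.4 45 566.5 -168.1 61.2
```

```text
time: 12.5
tool_pos: [567.3, -168.6, 133.0]
tcp_rot: [180.0, -0.0, -174.7]
ft_force: [-0.3, 0.6, -0.8]
finger_gap: 43.3
```

View pics/s_c.png

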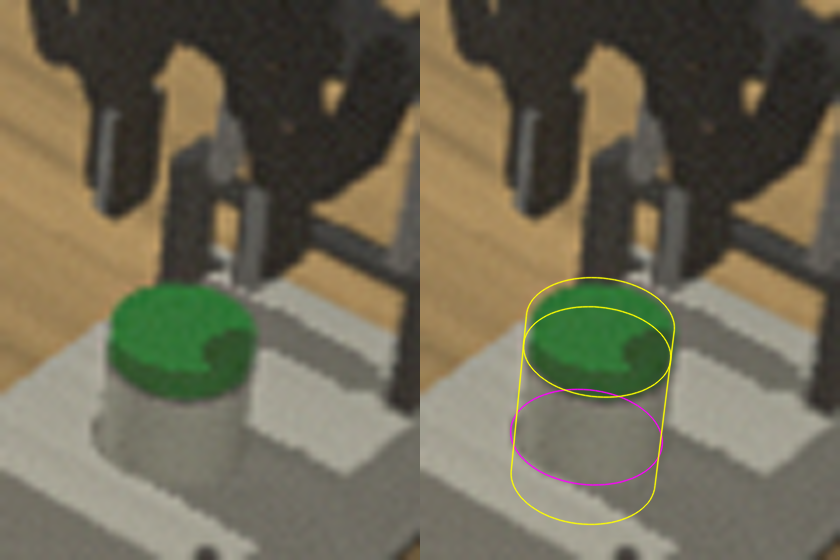

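```bash
python3 -m creep '{"translation":[[0,0,0],[0,0,0],[0,0,10],[0,0,10],[0,0,3],[0,0,0]],"rotation":[[0,0,0],[0,0,0],[0,0,0],[0,0,0],[0,0,0],[0,0,0]],"claw":[0,0,0,0,0,0]}'; python3 -m creep '{"translation":[[0,0,1],[0,0,1],[0,0,1],[0,0,0]],"rotation":[[0,0,0],[0,0,0],[0,0,0],[0,0,0]],"claw":[0,0,0,0]}'
```

```text
time: 13.2
tool_pos: [566.7, -168.3, 109.1]
tcp_rot: [179.9, -0.1, -174.7]
ft_force: [-0.1, 0.6, -0.2]
finger_gap: -0.2
time: 13.6
tool_pos: [567.7, -168.7, 107.7]
tcp_rot: [-180.0, 0.0, -174.7]
ft_force: [-0.5, 0.2, 0.1]
finger_gap: 0.4
```

```bash
python3 -m creep '{"translation":[[0,0,1],[0,0,0],[0,0,0]],"rotation":[[0,0,0],[0,0,0],[0,0,0]],"claw":[0,0,0]}'; python3 -m creep '{"translation":[[0,0,1],[0,0,0],[0,0,0]],"rotation":[[0,0,0],[0,0,0],[0,0,0]],"claw":[0,0,0]}'
```

```text
time: 13.9
tool_pos: [567.6, -168.7, 106.7]
tcp_rot: [180.0, 0.0, -174.7]
ft_force: [-0.9, -1.1, 0.8]
finger_gap: 0.1
time: 14.2
tool_pos: [567.6, -168.7, 105.6]
tcp_rot: [180.0, -0.0, -174.7]
ft_force: [0.2, -0.0, -0.4]
finger_gap: -0.5
```

```bash
python3 -m creep '{"translation":[[0,0,1],[0,0,0],[0,0,0]],"rotation":[[0,0,0],[0,0,0],[0,0,0]],"claw":[0,0,0]}'; python3 -m creep '{"translation":[[0,0,1],[0,0,0],[0,0,0]],"rotation":[[0,0,0],[0,0,0],[0,0,0]],"claw":[0,0,0]}'
```

```text
time: 14.5
tool_pos: [567.9, -168.8, 105.1]
tcp_rot: [-180.0, 0.0, -174.7]
ft_force: [-0.8, -0.5, 2.8]
finger_gap: 0.3
time: 14.8
tool_pos: [568.2, -168.9, 105.1]
tcp_rot: [-180.0, 0.1, -174.7]
ft_force: [-3.5, 1.1, 10.4]
finger_gap: 0.1
```

```bash
python3 -m creep '{"translation":[[0,0,1],[0,0,0],[0,0,0]],"rotation":[[0,0,0],[0,0,0],[0,0,0]],"claw":[0,0,0]}'
```

```text
time: 15.1
tool_pos: [568.6, -169.0, 105.1]
tcp_rot: [-179.9, 0.1, -174.7]
ft_force: [-5.3, 1.1, 15.0]
finger_gap: 0.1
```

```bash
python3 -m creep '{"translation":[[0,0,-15],[0,0,-40],[0,0,-45],[0,0,-45],[-30,0,-3],[-35,0,0],[-38,0,0],[0,0,10],[0,0,0],[0,0,0]],"rotation":[[0,0,0],[0,0,0],[0,0,0],[0,0,0],[0,0,0],[0,0,0],[0,0,0],[0,0,0],[0,0,0],[0,0,0]],"claw":[0,0,0,0,0,0,0,0,0,0]}'; python3 - <<'E'
from h import *
a=grab("side");b=grab("top")
crop(a,"s6.png",360,120,130,180,4)
crop(b,"t6.png",310,60,150,145,5)
E
```

```text
time: 16.1
tool_pos: [669.3, -159.2, 240.4]
tcp_rot: [180.0, -0.1, -174.7]
ft_force: [-0.2, -0.7, 0.1]
finger_gap: -0.2
```

View pics/s6.png

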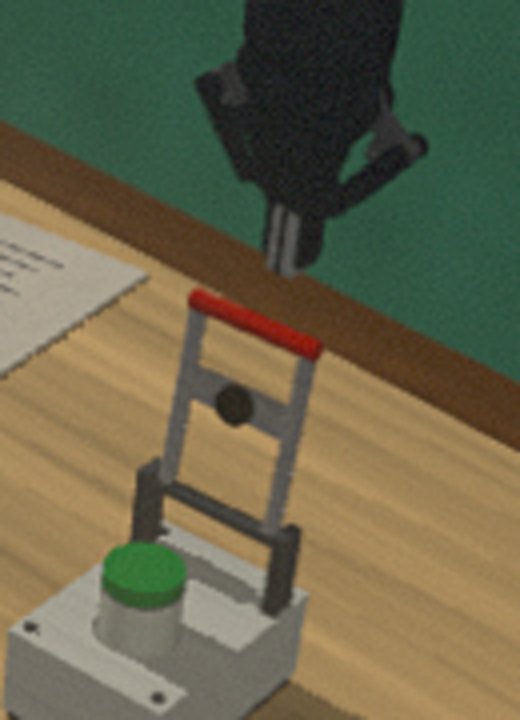

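View pics/t6.png

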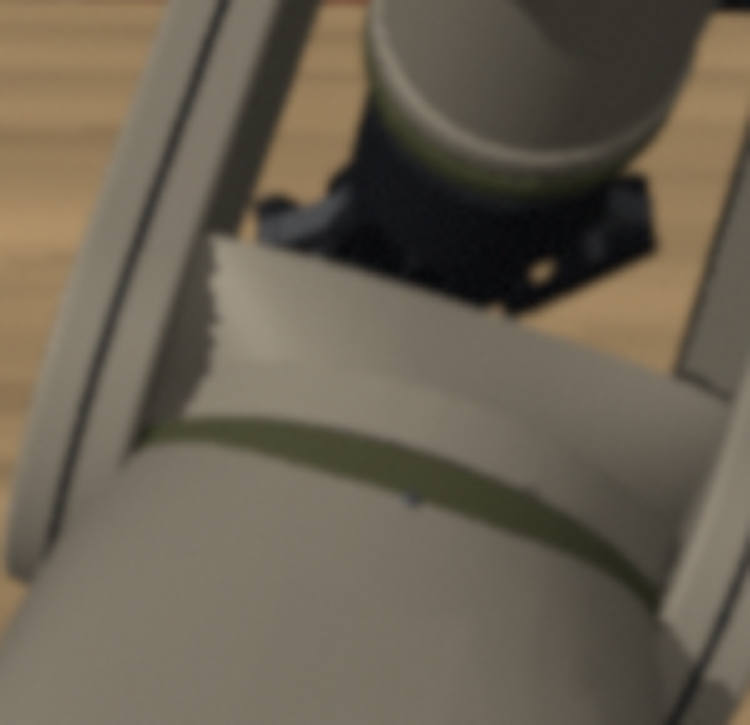

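```bash
python3 -m creep '{"translation":[[0,0,15],[0,0,20],[0,0,8],[2,0,0],[4,0,0],[7,0,0],[8,0,0],[8,0,0],[8,0,0],[0,0,0]],"rotation":[[0,0,0],[0,0,0],[0,0,0],[0,0,0],[0,0,0],[0,0,0],[0,0,0],[0,0,0],[0,0,0],[0,0,0]],"claw":[0,0,0,0,0,0,0,0,0,0]}'; python3 - <<'E'
from h import *
a=grab("side")
crop(a,"s7.png",360,120,130,180,4)
E
```

```text
time: 17.2
tool_pos: [632.2, -162.8, 197.9]
tcp_rot: [-180.0, -0.0, -174.7]
ft_force: [-0.4, -0.0, 0.6]
finger_gap: -0.1
```

View pics/s7.png

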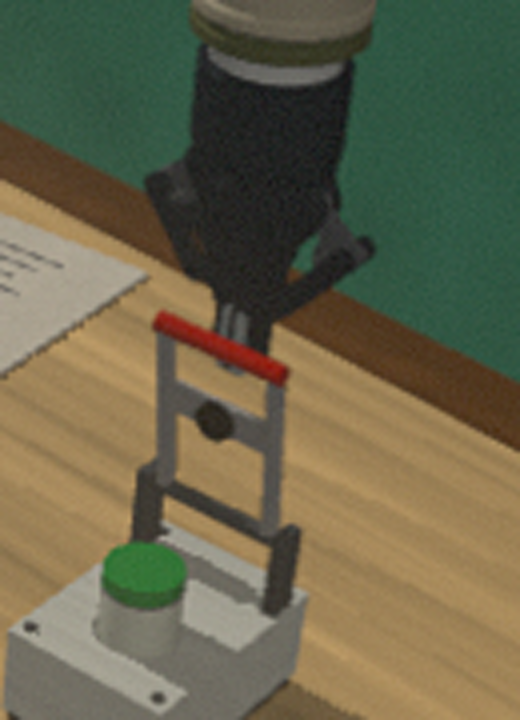

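```bash
python3 -m creep '{"translation":[[6,0,0],[9,0,1],[9,0,1],[7,0,3],[7,0,4],[7,0,4.5],[7,0,5],[0,0,0]],"rotation":[[0,0,0],[0,0,0],[0,0,0],[0,0,0],[0,0,0],[0,0,0],[0,0,0],[0,0,0]],"claw":[0,0,0,0,0,0,0,0]}'; python3 - <<'E'
from h import *
a=grab("side")
crop(a,"s8.png",360,120,130,180,4)
E
```

```text
time: 18.05
tool_pos: [580.1, -167.4, 177.9]
tcp_rot: [180.0, -0.1, -174.7]
ft_force: [-0.3, 0.4, -0.3]
finger_gap: -0.3
```

View pics/s8.png

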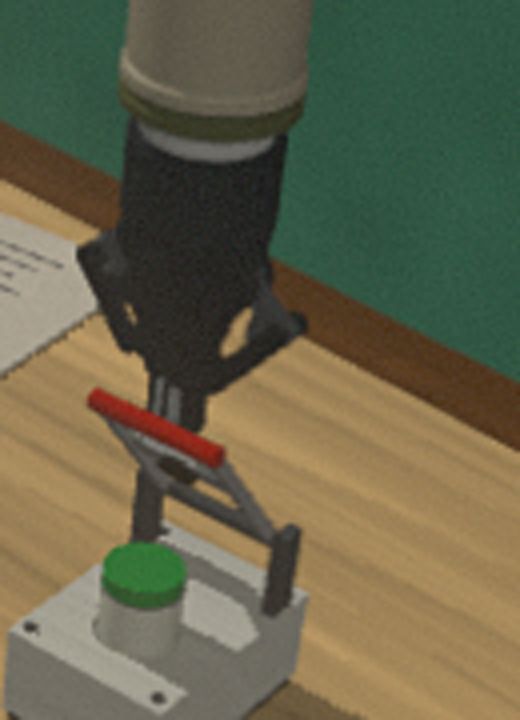

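```bash
python3 -m creep '{"translation":[[6,0,5],[6,0,6],[6,0,7],[5,0,6],[3,0,2],[0,0,0]],"rotation":[[0,0,0],[0,0,0],[0,0,0],[0,0,0],[0,0,0],[0,0,0]],"claw":[0,0,0,0,0,0]}'; python3 -m creep '{"translation":[[-4,0,-5],[-2,0,-25],[10,0,-15],[13,0,0],[2,0,0],[0,0,0]],"rotation":[[0,0,0],[0,0,0],[0,0,0],[0,0,0],[0,0,0],[0,0,0]],"claw":[0,0,0,0,0,0]}'; python3 - <<'E'
from h import *
a=grab("side");b=grab("top")
crop(a,"s9.png",360,120,130,180,4)
E
```

```text
time: 18.7
tool_pos: [555.7, -169.7, 152.0]
tcp_rot: [180.0, 0.1, -174.7]
ft_force: [5.2, 0.4, -5.1]
finger_gap: 0.1
time: 19.3
tool_pos: [536.5, -171.6, 198.1]
tcp_rot: [180.0, -0.0, -174.7]
ft_force: [-0.5, -0.4, 0.9]
finger_gap: -0.2
```

View pics/s9.png

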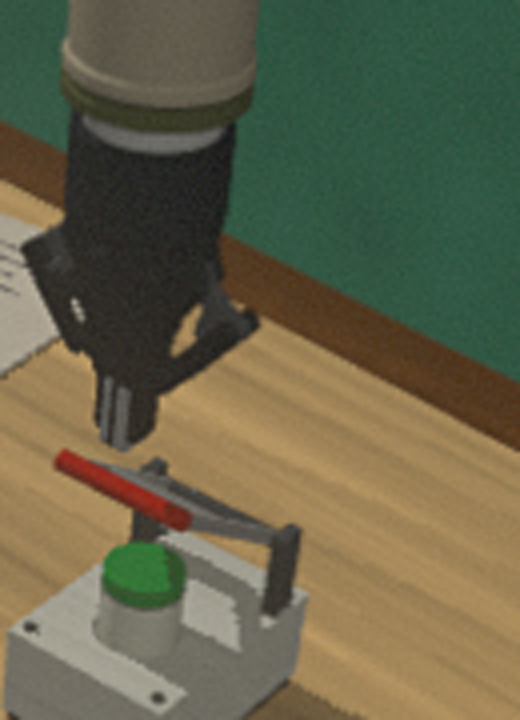

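```bash
cat > ang.py <<'E'
from h import *
import sys
from scipy.optimize import least_squares
p=[566.5,-168.06,.0931,6.25]
def H(q):
    c,s=np.cos(p[2]),np.sin(p[2]); return np.array([p[0]+c*q[0]-s*q[1],p[1]+s*q[0]+c*q[1],p[3]+q[2]])
hand=lambda al,y:(66-112*np.cos(al),y,98+112*np.sin(al))
v=list(map(float,sys.argv[1:5])); a=grab("side")
S=lambda x,y:np.array([(x+.5)/4-.5+360,(y+.5)/4-.5+120])
f=lambda q:np.concatenate([proj(a,H(hand(q[0],39)))[0]-S(*v[:2]),proj(a,H(hand(q[0],-39)))[0]-S(*v[2:])])
r=least_squares(f,[.5]);print(r.x,r.fun,H(hand(r.x[0],0)))
t=sense()["tool_pos"];d=t[:2]-p[:2];print("tcp holder",d[0]*np.cos(p[2])+d[1]*np.sin(p[2]),-d[0]*np.sin(p[2])+d[1]*np.cos(p[2]),t)
E
python3 ang.py 63 460 183 520
```

```text
[0.59200764] [-1.03871997 -0.78911651 -0.16195066  0.23830004] [ 539.67660134 -170.56449861  166.74915104]
tcp holder -29.865878542166076 -0.5872363181546496 [ 536.81805365 -171.42119149  197.67625557]
```

```bash
python3 -m creep '{"translation":[[0,0,12],[0,0,10],[1,0,5],[2,0,5],[2,0,5],[2,0,5],[2,0,5],[2,0,5],[1,0,5],[0,0,0]],"rotation":[[0,0,0],[0,0,0],[0,0,0],[0,0,0],[0,0,0],[0,0,0],[0,0,0],[0,0,0],[0,0,0],[0,0,0]],"claw":[0,0,0,0,0,0,0,0,0,0]}'; python3 - <<'E'
from h import *
a=grab("side")
crop(a,"s10.png",360,120,130,180,4)
E
```

```text
time: 20.45
tool_pos: [524.3, -172.5, 140.2]
tcp_rot: [180.0, -0.1, -174.7]
ft_force: [-0.4, -0.3, -0.2]
finger_gap: 0.1
```

View pics/s10.png

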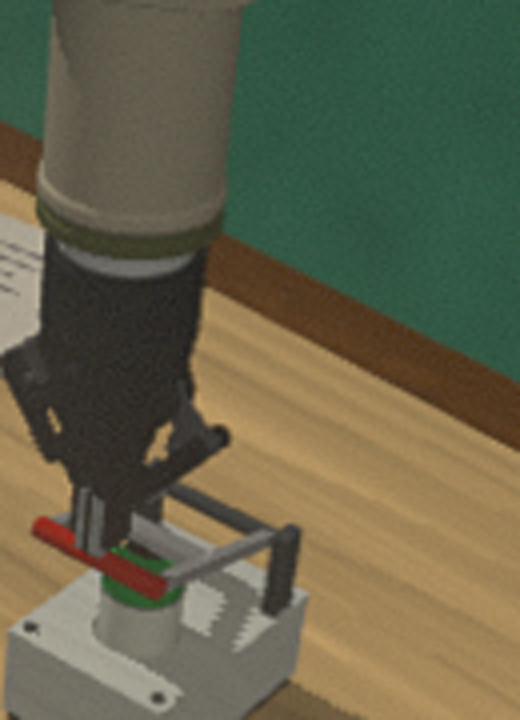

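```bash
python3 ang.py 38 525 162 590; python3 - <<'E'
from h import *
a=grab("side")
crop(a,"s11.png",360,220,65,65,9)
E
```

```text
[0.25834588] [-0.63717215 -0.37613226 -1.25728105 -0.13891225] [ 524.39995814 -171.99087757  132.86394798]
tcp holder -41.946192913612556 -0.6908367693970172 [ 524.79968647 -172.64739654  141.01827259]
```

View pics/s11.png

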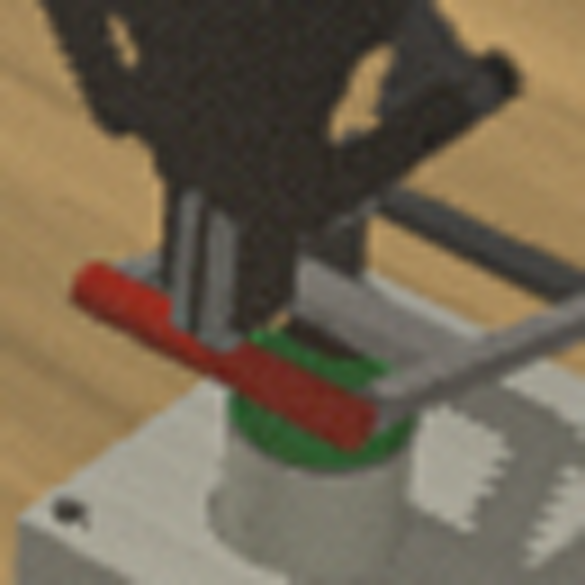

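```bash
python3 -m creep '{"translation":[[0.5,0,3],[0.5,0,3],[0.5,0,2],[0.5,0,2],[0,0,1],[0,0,1],[0,0,0]],"rotation":[[0,0,0],[0,0,0],[0,0,0],[0,0,0],[0,0,0],[0,0,0],[0,0,0]],"claw":[0,0,0,0,0,0,0]}'; python3 -m creep '{"translation":[[0,0,1],[0,0,1],[0,0,0]],"rotation":[[0,0,0],[0,0,0],[0,0,0]],"claw":[0,0,0]}'
```

```text
time: 21.3
tool_pos: [522.7, -172.8, 128.9]
tcp_rot: [180.0, -0.0, -174.7]
ft_force: [-0.5, 0.6, -1.1]
finger_gap: -0.1
time: 21.6
tool_pos: [522.8, -172.9, 127.0]
tcp_rot: [180.0, -0.0, -174.7]
ft_force: [-0.2, 0.6, 0.7]
finger_gap: -0.3
```

```bash
python3 -m creep '{"translation":[[0,0,1],[0,0,0],[0,0,0]],"rotation":[[0,0,0],[0,0,0],[0,0,0]],"claw":[0,0,0]}'; python3 -m creep '{"translation":[[0,0,1],[0,0,0],[0,0,0]],"rotation":[[0,0,0],[0,0,0],[0,0,0]],"claw":[0,0,0]}'
```

```text
time: 21.9
tool_pos: [522.8, -172.9, 126.1]
tcp_rot: [180.0, -0.0, -174.7]
ft_force: [0.5, 0.4, -0.7]
finger_gap: 0.1
time: 22.2
tool_pos: [522.8, -172.9, 125.1]
tcp_rot: [180.0, -0.0, -174.7]
ft_force: [0.9, -1.0, 0.1]
finger_gap: 0.0
```

```bash
python3 -m creep '{"translation":[[0,0,1],[0,0,0],[0,0,0]],"rotation":[[0,0,0],[0,0,0],[0,0,0]],"claw":[0,0,0]}'; python3 - <<'E'
from h import *
a=grab("side")
crop(a,"s12.png",360,220,65,65,9)
E
```

```text
time: 22.5
tool_pos: [522.8, -172.9, 124.1]
tcp_rot: [180.0, -0.0, -174.7]
ft_force: [1.4, 0.2, -0.1]
finger_gap: -0.4
```

View pics/s12.png

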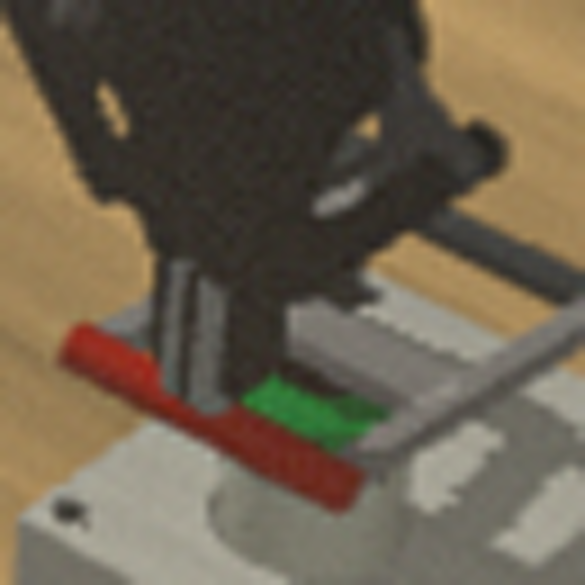

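```bash
python3 -m creep '{"translation":[[0,0,0.6],[0,0,0],[0,0,0]],"rotation":[[0,0,0],[0,0,0],[0,0,0]],"claw":[0,0,0]}'; python3 -m creep '{"translation":[[0,0,0.6],[0,0,0],[0,0,0]],"rotation":[[0,0,0],[0,0,0],[0,0,0]],"claw":[0,0,0]}'
```

```text
time: 22.85
tool_pos: [522.8, -172.9, 123.7]
tcp_rot: [-180.0, 0.0, -174.7]
ft_force: [-1.0, 0.4, 2.2]
finger_gap: 0.0
time: 23.15
tool_pos: [522.8, -172.9, 123.4]
tcp_rot: [-180.0, 0.0, -174.7]
ft_force: [-3.4, 1.1, 5.5]
finger_gap: 0.1
```

```bash
python3 -m creep '{"translation":[[0,0,0.6],[0,0,0],[0,0,0]],"rotation":[[0,0,0],[0,0,0],[0,0,0]],"claw":[0,0,0]}'; python3 -c "
from h import *
for i in range(3): print(sense()['ft_force'],sense()['tool_pos'])"
```

```text
time: 23.45
tool_pos: [522.8, -173.0, 123.2]
tcp_rot: [-180.0, 0.0, -174.7]
ft_force: [-4.6, 3.0, 9.1]
finger_gap: 0.0
[-4.55617431  2.95236812  9.14162092] [ 522.81637697 -172.95098571  123.17416839]
[-4.55617431  2.95236812  9.14162092] [ 522.81637697 -172.95098571  123.17416839]
[-4.55617431  2.95236812  9.14162092] [ 522.81637697 -172.95098571  123.17416839]
```

```bash
python3 -m creep '{"translation":[[0,0,-1],[0,0,-3],[0,0,-15],[0,0,-40],[0,0,-45],[30,0,-20],[35,0,0],[20,0,0],[0,0,0],[0,0,0]],"rotation":[[0,0,0],[0,0,0],[0,0,0],[0,0,0],[0,0,0],[0,0,0],[0,0,0],[0,0,0],[0,0,0],[0,0,0]],"claw":[0,0,0,0,0,0,0,0,0,0]}'; python3 - <<'E'
from h import *
a=grab("side","sZ.png");b=grab("top","tZ.png")
crop(a,"s13.png",355,210,85,95,6)
crop(b,"t13.png",350,150,70,90,6)
E
```

```text
time: 24.45
tool_pos: [438.4, -181.0, 247.5]
tcp_rot: [-179.9, 0.1, -174.7]
ft_force: [1.0, 0.3, 0.8]
finger_gap: 0.3
```

View pics/s13.png

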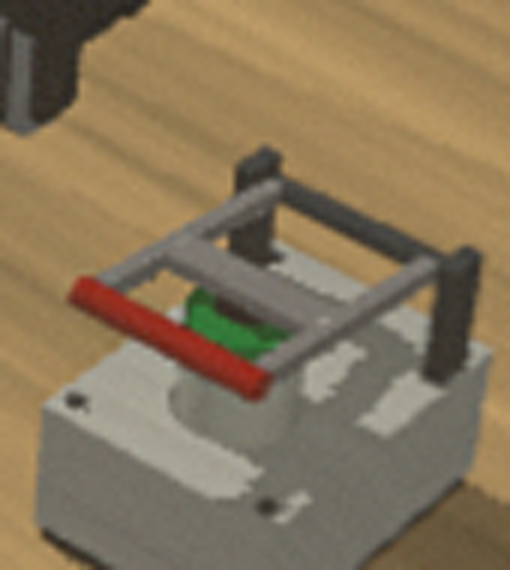

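View pics/sZ.png

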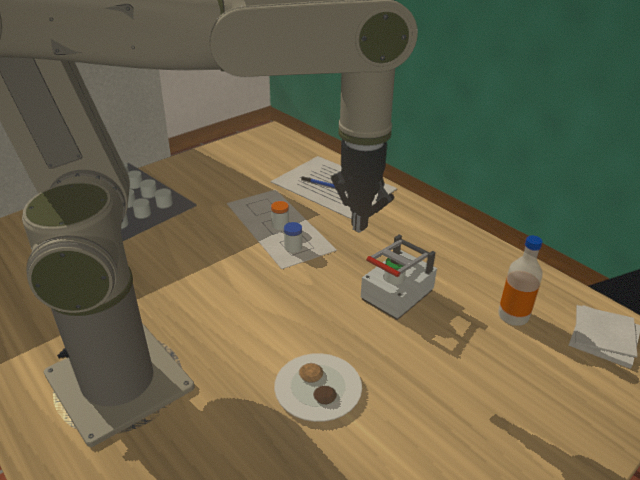

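```bash
python3 ang.py 31.8 554.5 154.5 615.1; python3 -c "
from bench import *
print(hand_in())"
```

```text
[0.11302483] [-0.49212067 -0.88303809 -1.04059939  0.59248868] [ 521.4107333  -172.26998126  116.88184584]
tcp holder -128.33789327936174 -0.6727623593435439 [ 438.78044024 -180.66085371  246.59162172]
the job is handed in; nothing more can be done
None
```

The green-lidded cup is fully seated in the well and the clamp is closed on its lid. I handed the job in at about 24.5 s with the arm clear of everything.

- **Seating:** the cup met the lift button, which slid down about 7.5 mm under roughly 6–7 N, then stopped hard on the seat. I stopped pressing at about 21 N, with some sideways force (about 10 N) at that peak. A second press on the lid with closed fingers held rigid at 15 N, with the lid top at z ≈ 105 mm, so the cup is about 16 mm into the well.
- **Clamp:** I swung it down by its handle until the pad met the lid at about 9 N, then let go. The last picture gives an angle of about 0.113 rad, against about 0.12 rad worked out from the lid height. The force readings and the picture show no disagreement.
- **Other objects:** in the last picture the blue and orange cups, the bottle and the plate look unmoved. I judged that by eye and did not measure their positions again.

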